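Preset the iris of a studio spot lamp

TASK

Get the spot lamp ready for its stand: with the fingertips, gently push the red peg of its iris lever around the arc until the black lever arm lies within the orange band on the scale and leave it there, then press the green test button on the lamp's side all the way down and let go. Push and press only: the lamp must not be lifted or shifted, and the painting things around it must stay where they are.

Things in the scene. Friction and masses are not known exactly. Their poses are not given: they have to be found in the camera images.
- lamp: Spot lamp standing loose, lens up, about 3 kg: a black drum 160 mm across. Origin: centre of its underside, on the axis of drum and iris ring; z up. On top a silver scale disc, 210 mm across, top 118 mm above the table; over it the iris ring, 140 mm across, top 136 mm. Angles are counted about the axis from the lamp's +x (the scale's middle), counter-clockwise from above.
- iris_lever (a joint): Angle of the iris lever in rad, 0 to 2.1 (end stops). The lever points along the angle (value - 1.05) from the lamp's +x axis, so the value grows counter-clockwise seen from above. It turns stiffly (friction, about 2 N at the peg) and stays where it is left.
- peg_mid (a point): A point on the axis of the lever's upright red peg, 155 mm above the table. The peg is 16 mm across, stands 125 mm from the lamp's axis, from 132 to 177 mm above the table, on the outer end of the flat black lever arm (6 mm wide, 8 mm thick, top 132 mm above the table, reaching 133 mm from the axis). There is free room beside the peg.
- pointer (a point): Point on top of the lever arm's centre line, 92 mm from the lamp's axis, 132 mm above the table, where the arm crosses the coloured band.
- preset_band (a joint): Where on the scale the orange band lies, in the same measure as the lever: the lever arm is centred on the band when joint iris_lever has this value. The band is flat and cannot be felt or moved by touch.
- band_center (a point): Centre of the orange band, 92 mm from the lamp's axis, 119 mm above the table, on the silver scale disc. The band is 18 mm wide along the arc and 22 mm long radially.
- test_button_top (a point): Centre of the top of the round green push button, 28 mm across, that sits on a black box (50 mm square, 118 mm high) at the lamp's side, 125 mm from the axis at the angle 1.75 rad. It is pressed straight down: travel 6 mm, about 5 N when fully down, springs back.
- test_button (a joint): Travel of the green button, 0 (up) to 0.006 m (fully down).
- tape_roll: Bystander: roll of paper tape lying flat, 100 mm across, 36 mm high; origin centre of underside.
- paint_jar: Bystander: paint jar 68 mm across, 85 mm high; origin centre of underside.
- brush: Bystander: flat brush about 200 mm long lying on the table along its x axis.
- rinse_bowl: Bystander: white bowl 110 mm across, 45 mm high; origin centre of underside.
- stamp: Bystander: grey printing stamp 70 x 45 mm with a dark wooden knob, 72 mm high; origin centre of underside.

How it is judged:
By the outcome, as a careful person would: the job done as asked, in the order asked, and still so for the second after the job is handed in, with the robot touching nothing.
It also fails if it takes over 48 s, if anything falls off the work surface, if the arm or the gripper's body presses on something with over 40 N, if the wrist force passes 120 N, or if a joint passes its speed limit or range.

ROBOT

A 6-joint arm with a two-finger parallel gripper is mounted at the origin on the work surface. World frame = base frame: x ahead of the robot, y to its left, z up, the work surface at z = 0. Lengths are in m, angles in rad, forces in N, time in s.
With the tool pointing down it reaches from about 0.25 to 0.85 m from the base axis. Payload 12.5 kg.
Tool frame: the origin (TCP) lies between the finger pads; the fingertips stand 19 mm ahead of it and the grasp point (between the pads) is the TCP; z points along the fingers, y is the line along which they close (so a half turn about z gives the same grasp; the last joint's range is limited). The gripper opens to 93 mm and grips with 3 to 60 N. Pads are 15 mm wide; open, the fingers measure 128 mm over their backs; the gripper's body (75 mm by 188 mm) begins 65 mm behind the grasp point.
Start: joints at [1.091, 0.351, 1.652, -0, 1.139, -0.085], TCP at [0.212, 0.508, 0.238] pointing down, gripper open.
Joint ranges: [-2.75, 2.75], [-0.79, 2.1], [0.01, 2.65], [-1.57, 4.71], [0.07, 3.14], [-2.87, 2.87]. Speed limits (rad/s): [2.22, 2.22, 2.79, 3.14, 3.14, 3.14].

INTERFACE

Orientations are given as a unit quaternion [w, x, y, z].
In Python, from cell import robot gives the robot as it stands.
- The arm moves only by the tool move_arm, never from a script. Its arguments are lists of equal length, an entry for each row: "linear": the shift along the tool's x, y, z in cm, a list of three; "twist": the turn, a rotation vector about the tool's x, y, z in rad, a list of three; "gripper": the opening, from 0 (shut) to 1 (fully open). In form: {"linear": [[x, y, z], ...], "twist": [[rx, ry, rz], ...], "gripper": [gripper, ...]}. A call has 1 to 10 rows; each row shifts and turns the commanded pose from where the row before left it, along the tool's axes as they then stand; what a row does not reach is not made up. A row lasts 1/12 s, in which the tool goes at most 41.7 mm and 7.16 degrees, less where a joint would pass 70% of its speed; a pose out of reach is approached as far as the arm can. A call is refused whole if a number of a shift passes 4.17 or a number of a turn 0.125, either way. A call with a gripper value outside its range is refused whole. The fingers move at their own pace and stop on an object; the grip force is fixed at half the most. Time passes only in rows, so rows that do not move let the fingers close. It gives the time, the measured TCP pose, the force, the opening and the grip force at its end, in the units of the state.
- robot.get_state(): the state, without advancing time (a new reading comes with each control period).
- robot.capture(name): name is "scene" or "side" or "wrist"; returns the picture (480x640x3 uint8, red, green, blue); there is no depth.
- robot.camera_info(name): a dict with "fx", "fy", "cx", "cy" (pixels), "rvec" (rotation vector, rad) and "tvec" (3), from world to camera coordinates, as OpenCV has them; the wrist camera has in their place "tool_from_camera" (4x4, takes a point from camera to tool coordinates, whose origin is the TCP and whose axes are the flange's). Camera axes: x right, y down, z forward; pixel columns grow to the right and rows downward; lengths in m; the calibration is good to about 2 mm. A picture is of the moment at which its call begins: read the wrist's pose just before it. camera_info takes no time and is no camera call.
- robot.finish_job(): hands the job in; it is judged then, once.
The state is a dict: "clock": time; "joint_positions": joint angles; "dq": joint speeds; "joint_efforts": joint torques, N m; "position": TCP position; "tcp_rot": TCP orientation; "contact_force": force on the tool from outside, world axes, zero at the start; "moment": the same for the moment, N m; "opening": finger opening in m; "finger_force": force on a finger pad.
Only numpy, scipy, OpenCV 4.12 (cv2) and the standard library are available. Lean on these libraries where they do the work, as an engineer would, in place of code of your own. Each camera call takes 0.05 s, during which the arm holds its last target. There are 200 camera calls.

## Working session

There is one attempt and no reset: what is moved stays moved. The work goes in short steps, Python scripts to look and compute and a tool call to move; the robot and the scene stay as the last step left them, time stands still between calls to the robot, and variables do not carry over. Pictures are saved under pics/ and viewed, at most 10 in all, crops included, and the job is handed in when it is done.

Besides the shell and the picture viewer there is one more tool, called after "Request:" by a JSON object that holds its "name" and its "arguments". move_arm: Moves the arm, as the interface text tells. Its arguments: {"type":"object","properties":{"linear":{"type":"array","items":{"type":"array","items":{"type":"number"}}},"twist":{"type":"array","items":{"type":"array","items":{"type":"number"}}},"gripper":{"type":"array","items":{"type":"number"}}},"required":["linear","twist","gripper"]}

```bash
mkdir -p pics
python3 - <<'E'
from cell import robot
import cv2
for n in ("scene","side"):
    i=robot.capture(n); cv2.imwrite(f"pics/{n}0.png",i[:,:,::-1]); print(robot.camera_info(n))
print(robot.camera_info("wrist")); s=robot.get_state(); print(s)
E
```

```text
{'fx': 528.4832402049401, 'fy': 528.4832402049401, 'cx': 313.2474540601834, 'cy': 248.31803957508188, 'rvec': array([ 1.73340082,  1.5607768 , -0.7511983 ]), 'tvec': array([-0.07323269, -0.24455246,  1.82400778])}
{'fx': 513.2993756156477, 'fy': 513.2993756156477, 'cx': 320.4977481430191, 'cy': 236.39839550690945, 'rvec': array([ 0.14356537, -2.89057425,  1.09347454]), 'tvec': array([0.54495988, 0.1037697 , 1.11605642])}
{'fx': 415.88589495621335, 'fy': 415.88589495621335, 'cx': 316.5925034336573, 'cy': 226.90314035704907, 'tool_from_camera': array([[ 2.33086213e-05, -9.69422137e-01, -2.45399105e-01,
         6.76454347e-02],
       [ 9.99999991e-01, -9.56196858e-06,  1.32756006e-04,
        -1.39723643e-03],
       [-1.31043110e-04, -2.45399106e-01,  9.69422128e-01,
        -1.47018597e-01],
       [ 0.00000000e+00,  0.00000000e+00,  0.00000000e+00,
         1.00000000e+00]])}
{'clock': 0.1, 'joint_positions': array([ 1.09141929e+00,  3.51178951e-01,  1.65233206e+00, -1.49216132e-06,
        1.13912090e+00, -8.45880120e-02]), 'dq': array([-3.33568738e-04, -2.18343442e-03, -2.74368601e-03, -8.33663327e-05,
        5.42080349e-04, -8.91758493e-04]), 'joint_efforts': array([-4.05719938e-04, -4.98029172e+01, -2.85705471e+01,  6.99883327e-02,
        2.39385094e-02, -3.17453566e-05]), 'position': array([0.21137677, 0.50745248, 0.23716778]), 'tcp_rot': array([-1.43941761e-04,  1.96114777e-01,  9.80580810e-01, -4.99296141e-04]), 'contact_force': array([ 0.89940054,  0.2026472 , -0.24963226]), 'moment': array([-0.00021133, -0.04202722, -0.06200525]), 'finger_force': 0.0, 'opening': 0.09317319583904124}
```

View pics/scene0.png

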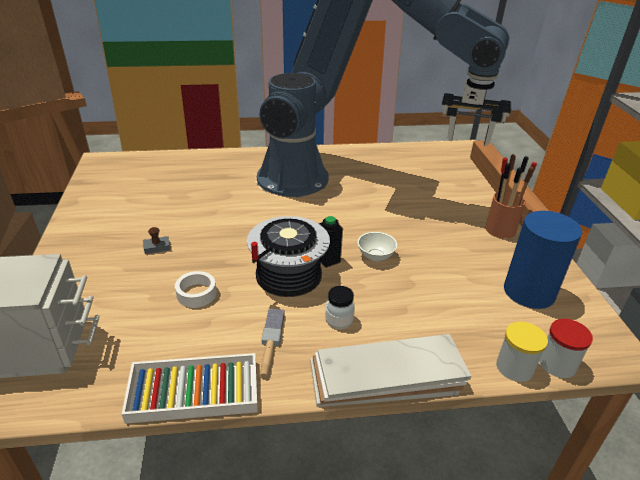

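View pics/side0.png

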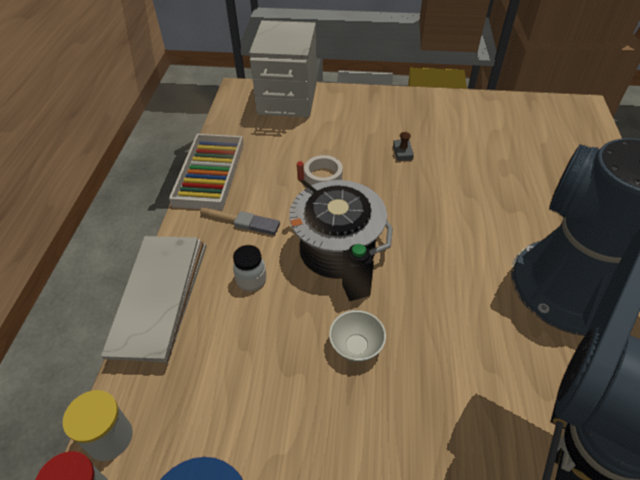

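The scene view shows the lamp at about (289,245), red peg near (254,250), band near (306,259) and button near (330,220). In the side view the lens is near (338,207), peg near (300,170), band near (296,223) and button near (359,250). I'll enlarge both.

Run:
```python
import cv2,numpy as np
a=cv2.imread("pics/scene0.png")[200:300,240:350]; b=cv2.imread("pics/side0.png")[150:265,280:400]
A=cv2.resize(a,None,fx=3.6,fy=3.6,interpolation=3); B=cv2.resize(b,None,fx=3.2,fy=3.2,interpolation=3)
h=max(A.shape[0],B.shape[0]); pad=lambda m:cv2.copyMakeBorder(m,0,h-m.shape[0],0,0,0)
M=np.hstack([pad(A),pad(B)]); print(A.shape,B.shape,M.shape); cv2.imwrite("pics/crop1.png",M)
```

```text
(360, 396, 3) (368, 384, 3) (368, 780, 3)
```

View pics/crop1.png

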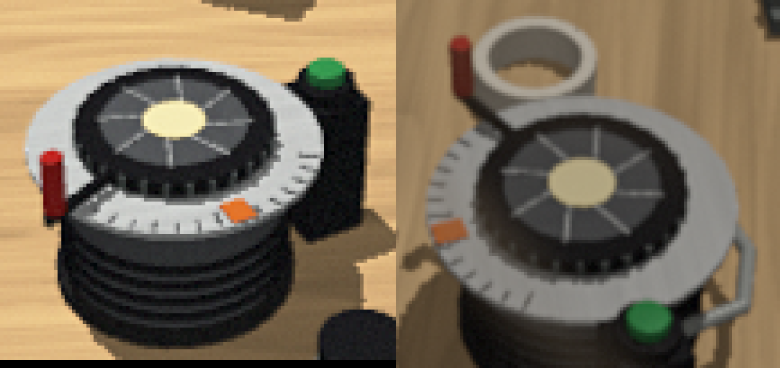

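```bash
cat > h.py <<'E'
import numpy as np,cv2
from cell import robot
def proj(P,ci): 
    return cv2.projectPoints(np.array([P],float),ci['rvec'],ci['tvec'],np.array([[ci['fx'],0,ci['cx']],[0,ci['fy'],ci['cy']],[0,0,1]]),None)[0].ravel()
E
python3 - <<'E'
from h import *
from scipy.optimize import least_squares
C=[robot.camera_info(n) for n in("scene","side")]
obs={'peg':[(254.7,251.7),(300.3,170.9)],'band':[(306.4,258.3),(296.6,222.2)],'btn':[(330.8,219.4),(359.4,249.4)],'lens':[(288.1,233.1),(337.8,206.9)]}
def pts(p):
    x,y,w,q,b,hb,hl=p
    f=lambda r,a,z:[x+r*np.cos(w+a),y+r*np.sin(w+a),z]
    return {'peg':f(.125,q-1.05,.155),'band':f(.092,b-1.05,.119),'btn':f(.125,1.75,hb),'lens':f(0,0,hl)}
def res(p):
    P=pts(p); return np.concatenate([proj(P[k],C[i])-obs[k][i] for k in obs for i in(0,1)])
best=min((least_squares(res,[.6,0,w,1,1,.128,.13]) for w in np.arange(-3,3.2,1)),key=lambda r:r.cost)
print(best.x.round(4)); print(best.fun.round(1)); 
for k,v in pts(best.x).items(): print(k,np.round(v,4))
# bystanders rough on table
for n,uv,z in [("tape",(196,289),.018),("jar",(341,300),.085),("bowl",(378,245),.04),("brush",(273,325),.01),("stamp",(155,240),.03)]:
    r=least_squares(lambda q:proj([q[0],q[1],z],C[0])-uv,[.6,0]); print(n,r.x.round(3))
E
```

```text
[ 0.5155 -0.0532  0.2456  0.0536  1.2173  0.1363  0.1356]
[-0.2 -1.3 -0.6  0.3 -0.5 -0.6 -0.4  0.4 -0.9 -0.5 -0.5  0.4 -0.2 -0.4
 -0.3  0.4]
peg [ 0.6069 -0.1385  0.155 ]
band [ 0.5998 -0.0163  0.119 ]
btn [0.464  0.0606 0.1363]
lens [ 0.5155 -0.0532  0.1356]
tape [ 0.574 -0.29 ]
jar [0.719 0.052]
bowl [0.461 0.199]
brush [ 0.71  -0.105]
stamp [ 0.371 -0.413]
```

Model fit agrees within about 1 px: lamp at (0.5155, -0.0532), yaw 0.246, lever 0.05, band 1.22. I'm closing the fingers and moving above the spot behind the peg.

Request:
{"name": "move_arm", "arguments": {"linear": [[-2.74, -2.15, 0], [-2.74, -2.15, 0], [-2.74, -2.15, 0], [-2.74, -2.15, 0], [-2.74, -2.15, 0], [-2.74, -2.15, 0], [-2.74, -2.15, 0], [-2.74, -2.15, 0], [-2.74, -2.15, 0], [-2.74, -2.15, 0]], "twist": [[0, 0, 0], [0, 0, 0], [0, 0, 0], [0, 0, 0], [0, 0, 0], [0, 0, 0], [0, 0, 0], [0, 0, 0], [0, 0, 0], [0, 0, 0]], "gripper": [0, 0, 0, 0, 0, 0, 0, 0, 0, 0]}}

```text
clock: 0.93
position: [0.3821, 0.2022, 0.2376]
tcp_rot: [-0.0, 0.196, 0.981, -0.0]
contact_force: [0.8, -0.7, 0.1]
opening: 0.0309
finger_force: 0.0
```

Request:
{"name": "move_arm", "arguments": {"linear": [[-2.74, -2.15, 0], [-2.74, -2.15, 0], [-2.74, -2.15, 0], [-2.74, -2.15, 0], [-2.74, -2.15, 0], [-2.74, -2.15, 0], [-2.74, -2.15, 0], [-2.74, -2.15, 0], [-2.74, -2.15, 0], [-2.74, -2.15, 0]], "twist": [[0, 0, 0], [0, 0, 0], [0, 0, 0], [0, 0, 0], [0, 0, 0], [0, 0, 0], [0, 0, 0], [0, 0, 0], [0, 0, 0], [0, 0, 0]], "gripper": [0, 0, 0, 0, 0, 0, 0, 0, 0, 0]}}

```text
clock: 1.77
position: [0.5524, -0.1017, 0.2373]
tcp_rot: [-0.0, 0.196, 0.981, 0.0]
contact_force: [-0.9, 0.6, 0.1]
opening: 0.0003
finger_force: 0.0
```

Request:
{"name": "move_arm", "arguments": {"linear": [[-2.74, -2.15, 0], [-2.74, -2.15, 0], [0, 0, 0], [0, 0, 0], [0, 0, 0], [0, 0, 0], [0, 0, 0], [0, 0, 0], [0, 0, 0], [0, 0, 0]], "twist": [[0, 0, 0], [0, 0, 0], [0, 0, 0.12], [0, 0, 0.12], [0, 0, 0.12], [0, 0, 0.12], [0, 0, 0.12], [0, 0, 0.12], [0, 0, 0.12], [0, 0, 0.12]], "gripper": [0, 0, 0, 0, 0, 0, 0, 0, 0, 0]}}

```text
clock: 2.6
position: [0.5858, -0.1607, 0.2372]
tcp_rot: [-0.0, 0.629, 0.777, -0.0]
contact_force: [0.1, -0.2, -0.5]
opening: 0.0003
finger_force: 0.0
```

Request:
{"name": "move_arm", "arguments": {"linear": [[0, 0, 0], [0, 0, 0], [0, 0, 0], [0, 0, 0], [0, 0, 0], [0, 0, 0], [0, 0, 0], [0, 0, 0], [0, 0, 0]], "twist": [[0, 0, 0.12], [0, 0, 0.12], [0, 0, 0.12], [0, 0, 0.12], [0, 0, 0.12], [0, 0, 0.12], [0, 0, 0.12], [0, 0, 0.12], [0, 0, 0]], "gripper": [0, 0, 0, 0, 0, 0, 0, 0, 0]}}

```text
clock: 3.35
position: [0.5859, -0.1607, 0.2373]
tcp_rot: [-0.0, 0.917, 0.399, -0.0]
contact_force: [0.1, 0.7, 0.0]
opening: 0.0008
finger_force: 0.0
```

Run:
```python
from h import *
i=robot.capture("wrist"); cv2.imwrite("pics/w1.png",i[:,:,::-1])
```

```text
(no output)
```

View pics/w1.png

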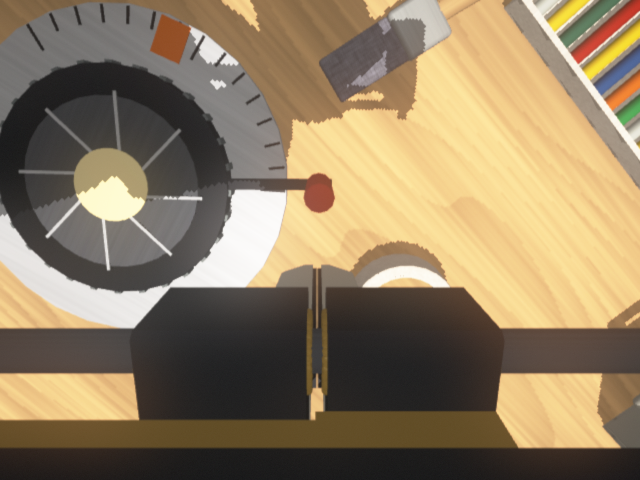

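The wrist view shows the peg straight ahead of the closed fingertips, peg at (319,191) and tips at (318,268). The band is at (169,38) and the lens centre at (111,183). I'll cross-check the positions.

```bash
cat >> h.py <<'E'
from scipy.spatial.transform import Rotation as R
def back(uv,z,s,ci=None):
    ci=ci or robot.camera_info("wrist"); T=np.array(ci['tool_from_camera']); q=s['tcp_rot']
    W=R.from_quat([q[1],q[2],q[3],q[0]]).as_matrix()
    o=W@T[:3,3]+s['position']; d=W@T[:3,:3]@np.array([(uv[0]-ci['cx'])/ci['fx'],(uv[1]-ci['cy'])/ci['fy'],1])
    return o+d*(z-o[2])/d[2]
E
python3 - <<'E'
from h import *
s=robot.get_state(); q=s['tcp_rot']; W=R.from_quat([q[1],q[2],q[3],q[0]]).as_matrix()
c=back((111,183),.1356,s); p=back((319,191),.155,s); b=back((169,38),.119,s)
a=lambda v:np.arctan2(*(v-c)[1::-1])
print(s['clock'],c,p,b,"ang",a(p),a(b),"diff",a(b)-a(p),"r",np.hypot(*(p-c)[:2]),np.hypot(*(b-c)[:2]))
print("toolx ang",np.arctan2(W[1,0],W[0,0]),"peg in tool mm",((p-s['position'])@W*1e3).round(1),"tipZ",s['position'][2]-.019)
E
```

```text
3.4 [ 0.51579459 -0.0550321   0.1356    ] [ 0.60661392 -0.14064197  0.155     ] [ 0.59909793 -0.01796765  0.119     ] ang -0.755879489640084 0.4186327036489842 diff 1.1745121932890683 r 0.12480865100541035 0.09117685630053857
toolx ang 0.8287423009837456 peg in tool mm [28.8  1.7 82.3] tipZ 0.21833121039147355
```

Request:
{"name": "move_arm", "arguments": {"linear": [[0, 0.15, 2], [0, 0, 2], [0, 0, 2], [0, 0, 1], [0, 0, 0.6], [0, 0, 0], [0.4, 0, 0], [0.4, 0, 0], [0.3, 0, 0], [0, 0, 0]], "twist": [[0, 0, 0], [0, 0, 0], [0, 0, 0], [0, 0, 0], [0, 0, 0], [0, 0, 0], [0, 0, 0], [0, 0, 0], [0, 0, 0], [0, 0, 0]], "gripper": [0, 0, 0, 0, 0, 0, 0, 0, 0, 0]}}

```text
clock: 4.23
position: [0.5953, -0.1532, 0.1624]
tcp_rot: [0.0, 0.916, 0.402, 0.001]
contact_force: [0.3, -0.5, -0.3]
opening: 0.0005
finger_force: 0.0
```

Request:
{"name": "move_arm", "arguments": {"linear": [[0.2, 0, 0], [0.38, 0.04, 0], [0.38, 0.04, 0], [0.38, 0.04, 0], [0.38, 0.04, 0], [0.38, 0.04, 0], [0.38, 0.04, 0], [0, 0, 0]], "twist": [[0, 0, 0], [0, 0, -0.03], [0, 0, -0.03], [0, 0, -0.03], [0, 0, -0.03], [0, 0, -0.03], [0, 0, -0.03], [0, 0, 0]], "gripper": [0, 0, 0, 0, 0, 0, 0, 0]}}

```text
clock: 4.9
position: [0.6124, -0.1352, 0.1616]
tcp_rot: [-0.0, 0.875, 0.484, 0.0]
contact_force: [-0.2, -0.1, 0.1]
opening: 0.0004
finger_force: 0.0
```

Run:
```python
from h import *
i=robot.capture("wrist"); cv2.imwrite("pics/w2.png",i[:,:,::-1]); print(robot.get_state())
```

```text
{'clock': 4.95, 'joint_positions': array([-2.91951236e-01,  5.69648484e-01,  1.51052093e+00,  4.66708868e-04,
        1.06171347e+00,  2.70742196e-01]), 'dq': array([-0.00498946, -0.00273616,  0.00950349,  0.00255614,  0.00217748,
        0.02127124]), 'joint_efforts': array([ 1.97981042e-01, -6.04531360e+01, -2.75088072e+01,  2.81255058e-02,
       -2.66251451e-02, -2.82673063e-01]), 'position': array([ 0.61207993, -0.13528924,  0.16147621]), 'tcp_rot': array([-2.46229123e-04,  8.75687908e-01,  4.82877443e-01,  4.40722620e-05]), 'contact_force': array([0.30724308, 0.23628067, 0.14021319]), 'moment': array([-0.07504455,  0.10038643,  0.03465658]), 'finger_force': 0.0, 'opening': 0.0002525579765316879}
```

View pics/w2.png

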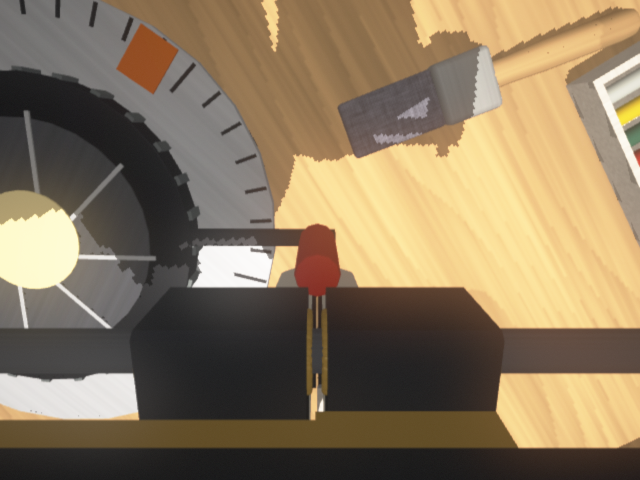

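The fingers now touch the peg, mid at about (318,250), and the lever has moved. The band is at (148,58).

Run:
```python
from h import *
s=robot.get_state(); q=s['tcp_rot']; W=R.from_quat([q[1],q[2],q[3],q[0]]).as_matrix()
p=back((318,250),.155,s); b=back((148,58),.119,s); a1=back((197,237),.132,s);a2=back((300,237),.132,s);l=back((34,240),.1356,s)
c=np.array([.5157,-.0541,0]); a=lambda v:np.arctan2(*(v-c)[1::-1])
print(p,b,l,"ang",a(p),a(b),"arm",np.arctan2(*(a2-a1)[1::-1]),"r",np.hypot(*(p-c)[:2]),np.hypot(*(b-c)[:2]))
print("toolx ang",np.arctan2(W[1,0],W[0,0]),"peg in tool mm",((p-s['position'])@W*1e3).round(1))
```

```text
[ 0.6222355  -0.12033808  0.155     ] [ 0.60073173 -0.01880292  0.119     ] [ 0.51779701 -0.05619086  0.1356    ] ang -0.5562563746054087 0.393459631147017 arm -0.5631437044530889 r 0.1254483792904281 0.09206670753416576
toolx ang 1.0078753115749801 peg in tool mm [18.1  0.6  6.5]
```

Request:
{"name": "move_arm", "arguments": {"linear": [[0.38, 0.04, 0], [0.38, 0.04, 0], [0.38, 0.04, 0], [0.38, 0.04, 0], [0.38, 0.04, 0], [0.38, 0.04, 0], [0.38, 0.04, 0], [0.38, 0.04, 0], [0.38, 0.04, 0]], "twist": [[0, 0, -0.03], [0, 0, -0.03], [0, 0, -0.03], [0, 0, -0.03], [0, 0, -0.03], [0, 0, -0.03], [0, 0, -0.03], [0, 0, -0.03], [0, 0, -0.03]], "gripper": [0, 0, 0, 0, 0, 0, 0, 0, 0]}}

```text
clock: 5.7
position: [0.6301, -0.1063, 0.1617]
tcp_rot: [0.0, 0.802, 0.597, 0.0]
contact_force: [1.1, -2.2, -0.8]
opening: 0.0007
finger_force: 1.2
```

Request:
{"name": "move_arm", "arguments": {"linear": [[0.38, 0.04, 0], [0.38, 0.04, 0], [0.38, 0.04, 0], [0.38, 0.04, 0], [0.38, 0.04, 0], [0.38, 0.04, 0], [0.38, 0.04, 0], [0.38, 0.04, 0], [0.38, 0.04, 0]], "twist": [[0, 0, -0.03], [0, 0, -0.03], [0, 0, -0.03], [0, 0, -0.03], [0, 0, -0.03], [0, 0, -0.03], [0, 0, -0.03], [0, 0, -0.03], [0, 0, -0.03]], "gripper": [0, 0, 0, 0, 0, 0, 0, 0, 0]}}

```text
clock: 6.45
position: [0.6393, -0.0732, 0.1617]
tcp_rot: [0.0, 0.714, 0.7, 0.0]
contact_force: [1.7, -2.3, 0.5]
opening: 0.0006
finger_force: 1.1
```

Request:
{"name": "move_arm", "arguments": {"linear": [[0.38, 0.04, 0], [0.38, 0.04, 0], [0.38, 0.04, 0], [0.38, 0.04, 0], [0.38, 0.04, 0], [0.38, 0.04, 0], [0.38, 0.04, 0], [0.2, 0.02, 0], [0, 0, 0]], "twist": [[0, 0, -0.03], [0, 0, -0.03], [0, 0, -0.03], [0, 0, -0.03], [0, 0, -0.03], [0, 0, -0.03], [0, 0, -0.03], [0, 0, -0.015], [0, 0, 0]], "gripper": [0, 0, 0, 0, 0, 0, 0, 0, 0]}}

```text
clock: 7.2
position: [0.6399, -0.0443, 0.1615]
tcp_rot: [-0.0, 0.632, 0.775, -0.0]
contact_force: [0.0, 0.3, 0.1]
opening: 0.0003
finger_force: 0.0
```

Run:
```python
from h import *
i=robot.capture("wrist"); cv2.imwrite("pics/w3.png",i[:,:,::-1])
s=robot.get_state(); q=s['tcp_rot']; W=R.from_quat([q[1],q[2],q[3],q[0]]).as_matrix(); x=W[:,0]
f=s['position']+W@[.0165,0,0]; d=f-[.5157,-.0541,0]; print(s['clock'],s['position'],s['contact_force'],"toolx",np.arctan2(x[1],x[0])-np.pi/2,"est peg ang",np.arctan2(d[1],d[0]),np.hypot(*d[:2]))
```

```text
7.25 [ 0.63974896 -0.04448507  0.16145275] [ 0.47820669 -0.45899308 -0.29270822] toolx 0.20142710197615177 est peg ang 0.21035520970779734 0.12346950654071037
```

View pics/w3.png

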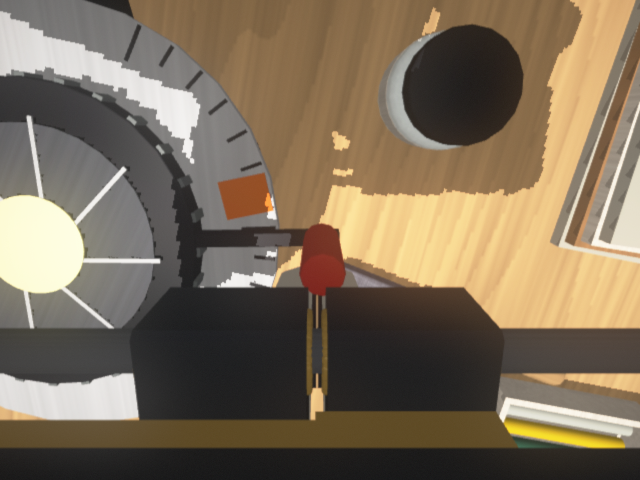

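The arm line is at row 238, with the band centre at about (245,197), and the peg at (321,250).

Run:
```python
from h import *
s=robot.get_state()
p=back((321,250),.155,s); b=back((245,197),.119,s); m=back((245,238),.132,s); l=back((36,245),.1356,s)
for c in (np.array([.5157,-.0541,0]),l):
    a=lambda v:np.arctan2(*(v-c)[1::-1]); print(c,"peg",a(p),"arm",a(m),"band",a(b),"rem",a(b)-a(p),a(b)-a(m),np.hypot(*(p-c)[:2]),np.hypot(*(b-c)[:2]))
```

```text
[ 0.5157 -0.0541  0.    ] peg 0.22554684488373153 arm 0.21639786966885993 band 0.3930274512151875 rem 0.16748060633145598 0.17662958154632757 0.12428774354259853 0.09118532290668026
[ 0.51677737 -0.05466977  0.1356    ] peg 0.23200142862071593 arm 0.22514213798633415 band 0.4034126881959722 rem 0.17141125957525627 0.17827055020963806 0.12336765578628078 0.0904131899732099
```

Request:
{"name": "move_arm", "arguments": {"linear": [[0.38, 0.04, 0], [0.38, 0.04, 0], [0.38, 0.04, 0], [0.38, 0.04, 0], [0.38, 0.04, 0], [0.25, 0.03, 0], [0, 0, 0], [0, 0, 0]], "twist": [[0, 0, -0.03], [0, 0, -0.03], [0, 0, -0.03], [0, 0, -0.03], [0, 0, -0.03], [0, 0, -0.02], [0, 0, 0], [0, 0, 0]], "gripper": [0, 0, 0, 0, 0, 0, 0, 0]}}

```text
clock: 7.92
position: [0.6366, -0.0232, 0.1617]
tcp_rot: [-0.0, 0.565, 0.825, 0.0]
contact_force: [1.3, -0.4, 0.5]
opening: 0.0005
finger_force: 0.0
```

Request:
{"name": "move_arm", "arguments": {"linear": [[-0.5, 0, 0], [-1, 0, 0], [-1.5, 0, 0], [0, 0, -2], [0, 0, -3], [0, 0, -3], [0, 0, -2], [0, 0, 0]], "twist": [[0, 0, 0], [0, 0, 0], [0, 0, 0], [0, 0, 0], [0, 0, 0], [0, 0, 0], [0, 0, 0], [0, 0, 0]], "gripper": [0, 0, 0, 0, 0, 0, 0, 0]}}

```text
clock: 8.58
position: [0.6494, -0.0533, 0.2666]
tcp_rot: [0.003, 0.565, 0.825, 0.002]
contact_force: [0.8, -0.1, 0.2]
opening: 0.0003
finger_force: 0.0
```

Run:
```python
from h import *
s=robot.get_state();i=robot.capture("wrist"); cv2.imwrite("pics/w4.png",i[:,:,::-1])
print(s['clock'],s['position'],s['tcp_rot'])
```

```text
8.5833 [ 0.64939242 -0.05330567  0.26660978] [0.00335739 0.56498997 0.8250894  0.00159211]
```

View pics/w4.png

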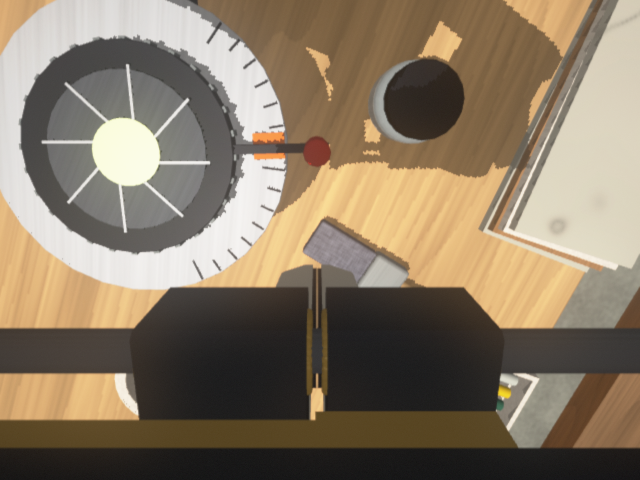

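The arm (row ~149) crosses the band (rows ~132–160, column 268), so it looks nearly centred. I'll correct for parallax and work out the button approach.

Run:
```python
from h import *
s=robot.get_state(); i=cv2.imread("pics/w4.png")[:,:,::-1].astype(int)
m=(i[:,:,0]>190)&(i[:,:,2]<110)&(i[:,:,1]<170)&(i[:,:,0]-i[:,:,2]>120); m[:, :250]=0;m[:,290:]=0;m[:120]=0;m[175:]=0
v,u=np.nonzero(m); print("band px",u.min(),u.max(),v.min(),v.max())
print("dark rows",[ (c,[r for r in range(125,170) if i[r,c].sum()<250]) for c in (258,268,276)])
q=s['tcp_rot']; W=R.from_quat([q[1],q[2],q[3],q[0]]).as_matrix()
l=back((126,152),.1356,s)
for c in(l,np.array([.5157,-.0541,0])):
  a=lambda v:np.arctan2(*(v-c)[1::-1]); 
  top,bot=back((268,v.min()),.119,s),back((268,v.max()+1),.119,s); arm=back((268,149),.132,s); p=back((317,150),.155,s)
  print(c,"band",a(top),a(bot),(a(top)+a(bot))/2,"arm",a(arm),"peg",a(p))
btn=np.array([.464,.0606,.1363]); print("btn in tool cm",(btn-s['position'])@W*100,"toolx",np.arctan2(W[1,0],W[0,0]))
```

```text
band px 253 284 132 158
dark rows [(258, []), (268, []), (276, [144, 145, 146, 147, 150, 151, 152])]
[ 0.51534193 -0.05410716  0.1356    ] band 0.5040960028022434 0.3036238917792217 0.4038599472907326 arm 0.38808907330570686 peg 0.3904701597209163
[ 0.5157 -0.0541  0.    ] band 0.5059177134559927 0.30473355405420144 0.40532563375509706 arm 0.3894932940970198 peg 0.3915160167253989
btn in tool cm [ 17.29888438 -13.14695087  12.66837453] toolx 1.9407813560512728
```

Request:
{"name": "move_arm", "arguments": {"linear": [[2.4, -2.2, 0], [2.4, -2.2, 0], [2.4, -2.2, 0], [2.4, -2.2, 0], [2.4, -2.2, 0], [2.3, -2.1, 0], [0, 0, 3], [0, 0, 2.5], [0, 0, 0], [0, 0, 0]], "twist": [[0, 0, 0], [0, 0, 0], [0, 0, 0], [0, 0, 0], [0, 0, 0], [0, 0, 0], [0, 0, 0], [0, 0, 0], [0, 0, 0], [0, 0, 0]], "gripper": [0, 0, 0, 0, 0, 0, 0, 0, 0, 0]}}

```text
clock: 9.47
position: [0.473, 0.0337, 0.2056]
tcp_rot: [-0.001, 0.565, 0.825, -0.001]
contact_force: [0.9, 0.1, 1.3]
opening: 0.0006
finger_force: 0.0
```

Run:
```python
from h import *
s=robot.get_state();i=robot.capture("wrist"); cv2.imwrite("pics/w5.png",i[:,:,::-1])
m=(i[:,:,1].astype(int)-i[:,:,0]>50)&(i[:,:,1].astype(int)-i[:,:,2]>40); v,u=np.nonzero(m[:290]); print(s['clock'],s['position'],u.min(),u.max(),v.min(),v.max(),len(u))
q=s['tcp_rot']; W=R.from_quat([q[1],q[2],q[3],q[0]]).as_matrix()
ci=robot.camera_info("wrist");T=ci['tool_from_camera']
pc=np.linalg.inv(T)@np.r_[W.T@(np.array([.464,.0606,.1363])-s['position']),1]; print("pred px",pc[0]/pc[2]*ci['fx']+ci['cx'],pc[1]/pc[2]*ci['fy']+ci['cy'],"tool cm",(W.T@(np.array([.464,.0606,.1363])-s['position']))*100)
```

```text
9.4667 [0.47304341 0.0337185  0.20564812] 298 345 186 225 789
pred px 321.3861751256541 196.76992181067865 tool cm [2.82400847 0.15201407 6.9381172 ]
```

View pics/w5.png

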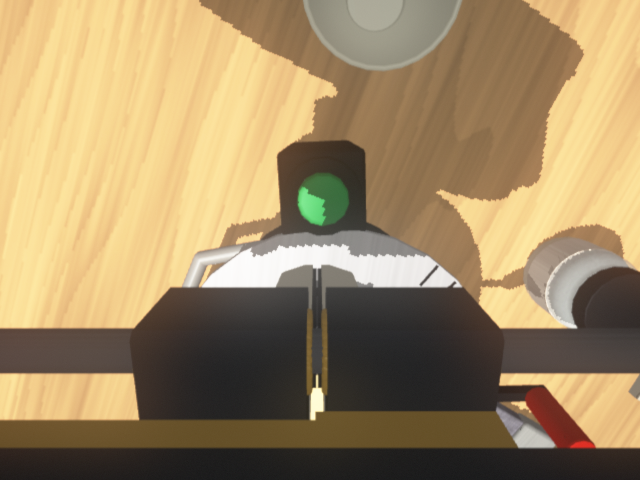

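The button is at (323,199), within 1 mm of the prediction. I'm moving over it and lowering.

Request:
{"name": "move_arm", "arguments": {"linear": [[1.4, 0.1, 0], [1.35, 0.1, 0], [0, 0, 0], [0, 0, 2], [0, 0, 1.5], [0, 0, 0.8], [0, 0, 0.3], [0, 0, 0]], "twist": [[0, 0, 0], [0, 0, 0], [0, 0, 0], [0, 0, 0], [0, 0, 0], [0, 0, 0], [0, 0, 0], [0, 0, 0]], "gripper": [0, 0, 0, 0, 0, 0, 0, 0]}}

```text
clock: 10.18
position: [0.4657, 0.0602, 0.1607]
tcp_rot: [-0.0, 0.565, 0.825, -0.0]
contact_force: [-0.2, 0.5, -0.6]
opening: 0.0007
finger_force: 0.0
```

Request:
{"name": "move_arm", "arguments": {"linear": [[0, 0, 0.1], [0, 0, 0.1], [0, 0, 0.1], [0, 0, 0.1], [0, 0, 0.1], [0, 0, 0.1], [0, 0, 0.1], [0, 0, 0], [0, 0, 0]], "twist": [[0, 0, 0], [0, 0, 0], [0, 0, 0], [0, 0, 0], [0, 0, 0], [0, 0, 0], [0, 0, 0], [0, 0, 0], [0, 0, 0]], "gripper": [0, 0, 0, 0, 0, 0, 0, 0, 0]}}

```text
clock: 10.93
position: [0.4658, 0.0605, 0.1539]
tcp_rot: [0.0, 0.565, 0.825, 0.0]
contact_force: [3.4, -1.2, 4.3]
opening: 0.0005
finger_force: 2.2
```

Request:
{"name": "move_arm", "arguments": {"linear": [[0, 0, 0.1], [0, 0, 0.1], [0, 0, 0]], "twist": [[0, 0, 0], [0, 0, 0], [0, 0, 0]], "gripper": [0, 0, 0]}}

```text
clock: 11.18
position: [0.4659, 0.0605, 0.1529]
tcp_rot: [0.001, 0.565, 0.825, 0.0]
contact_force: [-3.9, -2.0, 20.4]
opening: 0.0003
finger_force: 10.6
```

Request:
{"name": "move_arm", "arguments": {"linear": [[0, 0, 0.1], [0, 0, 0.1], [0, 0, 0]], "twist": [[0, 0, 0], [0, 0, 0], [0, 0, 0]], "gripper": [0, 0, 0]}}

```text
clock: 11.43
position: [0.4661, 0.0605, 0.1525]
tcp_rot: [0.001, 0.564, 0.825, 0.0]
contact_force: [-11.1, -3.1, 44.3]
opening: 0.0003
finger_force: 22.4
```

A hard stop at over 20 N follows spring-like force, so the button is bottomed. I'll ease off slightly, take a check picture while pressed, then release.

Request:
{"name": "move_arm", "arguments": {"linear": [[0, 0, -0.2], [0, 0, 0]], "twist": [[0, 0, 0], [0, 0, 0]], "gripper": [0, 0]}}

```text
clock: 11.6
position: [0.4659, 0.0605, 0.1529]
tcp_rot: [0.001, 0.565, 0.825, 0.0]
contact_force: [-3.4, -1.2, 21.7]
opening: 0.0004
finger_force: 11.1
```

Run:
```python
from h import *
for n in("scene","side"): cv2.imwrite(f"pics/p_{n}.png",robot.capture(n)[:,:,::-1])
a=cv2.imread("pics/p_scene.png")[185:285,250:360]; b=cv2.imread("pics/p_side.png")[180:280,290:400]
cv2.imwrite("pics/press.png",cv2.resize(np.hstack([a,b]),None,fx=3.6,fy=3.6,interpolation=3))
```

```text
(no output)
```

View pics/press.png

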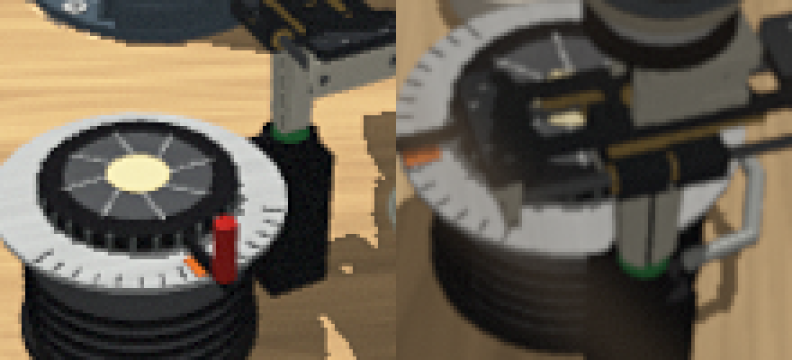

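Request:
{"name": "move_arm", "arguments": {"linear": [[0, 0, -0.2], [0, 0, -0.4], [0, 0, -1], [0, 0, -2], [0, 0, -3], [0, 0, -3], [0, 0, -3], [0, 0, 0], [0, 0, 0], [0, 0, 0]], "twist": [[0, 0, 0], [0, 0, 0], [0, 0, 0], [0, 0, 0], [0, 0, 0], [0, 0, 0], [0, 0, 0], [0, 0, 0], [0, 0, 0], [0, 0, 0]], "gripper": [0, 0, 0, 0, 0, 0, 0, 0, 0, 0]}}

```text
clock: 12.53
position: [0.4646, 0.0606, 0.2768]
tcp_rot: [-0.001, 0.565, 0.825, -0.001]
contact_force: [-1.0, 0.7, -0.4]
opening: 0.0006
finger_force: 0.0
```

The picture shows the fingertips resting squarely on the green button, which is squeezed close to the box. The arm has since lifted clear. One last check from the scene and side cameras.

Run:
```python
from h import *
o=[cv2.imread(f"pics/{n}0.png") for n in("scene","side")]; n=[robot.capture(k)[:,:,::-1] for k in("scene","side")]
for k,a,b in zip("AB",o,n):
    d=np.abs(a.astype(int)-b).sum(2)>90; print(k,[(nm,int(d[y0:y1,x0:x1].sum())) for nm,(x0,y0,x1,y1) in ({"tape":(172,270,220,310),"jar":(322,285,358,332),"brush":(258,305,288,378),"bowl":(355,230,400,270),"stamp":(140,225,172,256),"drum":(255,268,322,294)} if k=="A" else {}).items()])
a=n[0][200:300,240:350]; b=n[1][150:265,280:400]
A=cv2.resize(a,(396,360),interpolation=3);B=cv2.resize(b,(396,360),interpolation=3); cv2.imwrite("pics/final.png",np.hstack([A,B]))
```

```text
A [('tape', 0), ('jar', 16), ('brush', 37), ('bowl', 1042), ('stamp', 0), ('drum', 0)]
B []
```

View pics/final.png

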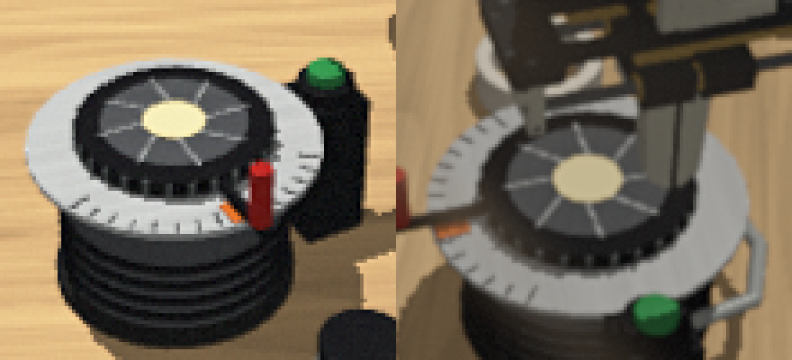

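The lamp hasn't moved (lens still at (173,119)), the button is back up, and the arm lies over the band. The bowl's image difference is most likely the robot's shadow. Handing in.

```bash
python3 -c "
from cell import robot
print(robot.finish_job())"
```

```text
the job is handed in; nothing more can be done
None
```

The iris lever lies within the orange band (about 0.015 rad off centre, with 0.065 rad allowed), and I then pressed the green button to its stop and let it spring back. The lamp did not move and I handed the job in at about 13 s; the fingertip force on the button briefly reached about 44 N, and the bowl's image changed, most likely from the robot's shadow.

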